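# Load the captive nut into a clamping jig

## Robot

A 7-joint arm with a two-finger parallel gripper is mounted at the origin on a cart in front of the work surface, level with it; the furniture and walls round the work are solid. World frame = base frame: x ahead of the robot, y to its left, z up, the work surface at z = 0. Lengths are in mm, angles in rad, forces in N, time in s.
With the tool pointing down it reaches from about 425 to 825 mm from the base axis. Payload 3.6 kg.
Tool frame: the origin (TCP) lies midway between the tips of the shut fingers; the grasp point (between the pads) lies 19 mm behind it; z points along the fingers, x is the direction in which the jaws open and shut, and the axes are right-handed (so a half turn about z gives the same grasp; the last joint's range is limited). The gripper opens to 85 mm and grips with 20 to 120 N. Pads are 22 mm wide; open, the fingers measure 114 mm over their backs; the gripper's body (76 mm by 85 mm) begins 54 mm behind the grasp point. The pads swing forward as they close: fully open they stand 13 mm farther back than shut.
Start: joints at [1.133, 0.615, -0.013, 1.423, 0.008, 1.103, -0.04], TCP at [260.177, -595.626, 231.297] pointing down, gripper open.
Joint ranges: [-3.12, 3.12], [-0.3, 2.06], [-1.34, 1.32], [0.26, 2.42], [-1.36, 4.5], [0.01, 1.98], [-2.84, 2.84]. Speed limits (rad/s): [2.79, 2.79, 3.14, 3.14, 3.14, 3.14, 3.14].

## Interface

Orientations are given as a unit quaternion [x, y, z, w].
In Python, from workcell import arm gives the robot as it stands.
- The arm moves only by the tool arm_command, never from a script. Its arguments are lists of equal length, an entry for each row: "dp": the shift along the world's x, y, z in cm, a list of three; "twist": the turn about the world's z in degrees; "hand": the opening, from 0 (shut) to 1 (fully open). In form: {"dp": [[tx, ty, tz], ...], "twist": [twist, ...], "hand": [hand, ...]}. A call has 1 to 10 rows; each row shifts and turns the commanded pose from where the row before left it; what a row does not reach is not made up. A row lasts 1/8 s, in which the tool goes at most 62.5 mm and 10.7 degrees, less where a joint would pass 70% of its speed; a pose out of reach is approached as far as the arm can. A call is refused whole if a number of a shift passes 6.25 or a number of a turn 10.7, either way. A call with a gripper value outside its range is refused whole. The fingers move at their own pace and stop on an object; "force" is the grip in N (left out, the last holds). Time passes only in rows, so rows that do not move let the fingers close. It gives the time, the measured TCP pose, the force and the opening at its end, in the units of the state.
- arm.state(): the state, without advancing time (a new reading comes with each control period).
- arm.get_image(name): name is "side" or "top"; returns the picture (480x640x3 uint8, blue, green, red); there is no depth.
- arm.camera_params(name): a dict with "intrinsics" (3x3 intrinsics, pixels), "k1" (the pictures are not rectified: a ray, as slopes to the right and down, at radius r is drawn at 1 + k1 r^2 times it, then the intrinsics apply), "rvec" (rotation vector, rad) and "tvec" (3), from world to camera coordinates, as OpenCV has them. Camera axes: x right, y down, z forward; pixel columns grow to the right and rows downward; lengths in mm; the calibration is good to about 2 mm. A picture is of the moment at which its call begins. camera_params takes no time and is no camera call.
- arm.job_done(): hands the job in, once; it reports no verdict.
Trained networks look in the newest picture that a camera, given by its name, has taken for a name from the list of things; names that differ only in an ending like _2 or _b are one class to them, and where a whole thing is asked for, a point or a joint stands for the part that bears it (a point fixed in the world has none). Each returns a list of dicts, best first, with "confidence" (0 to 1); they miss things now and then, are a little off and sometimes report something else, mostly with a low value. They report only what shows in the picture. A call takes as long as a camera call.
- arm.search_frame(camera, name): "at" ([x, y, z] in mm, in world coordinates, good to about 4 mm: the middle of the surface that is visible of it).
- arm.silhouettes(camera, name): "pixels" (480x640 bool, what is visible of it).
The state is a dict: "time": time; "joint_pos": joint angles; "qd": joint speeds; "joint_efforts": joint torques, N m; "eef_pos": TCP position; "orientation": TCP orientation; "ft_force": force on the tool from outside, world axes, zero at the start; "ft_torque": the same for the moment, N m; "finger_gap": opening from 0.0 (shut) to 1.0 (fully open).
Only numpy, scipy, OpenCV 4.12 (cv2) and the standard library are available. Lean on these libraries where they do the work, as an engineer would, in place of code of your own. Each camera call takes 0.05 s, during which the arm holds its last target. There are 200 camera calls.

## Task

Load the pale wooden clamping jig with its captive nut: swing the steel keeper well aside, clear of the round recess; nudge the loose hex nut across the board, without lifting it, until it drops flat into the recess; then swing the keeper fully back against its stop so that it covers the nut. Leave the wax tin, the sanding block and the chisel as they are.

Things in the scene. Friction and masses are not known exactly. Their poses are not given: they have to be found in the camera images.
- jig: Pale wooden board screwed down flat on the bench, 240 mm along its x, 260 mm along its y, 20 mm thick; it cannot move. Origin: centre of the underside, on the bench; z up, so its flat top is at z = 20 mm. At (0, -30) mm of its frame is the round recess. A steel stop pin, 6 mm wide and 15 mm high, stands on the top at (14.5, -66) mm.
- recess (a point): Centre of the mouth of the round recess, level with the board's top. The recess is 44 mm across and 8 mm deep, with upright walls and a flat dark floor (with a black bolt-hole mark in the middle). It may be covered by the keeper.
- pivot (a point): The keeper's upright pivot axis at the height of the board's top, at (0, -90) mm of the jig's frame; 60 mm from the recess's centre. The keeper stands on a spacer 16 mm wide there; a bolt head on top reaches 20.5 mm above the board's top.
- keeper (a joint): Angle (rad, 0 to 1.9) of the keeper, a level steel arm 22 mm wide, 4 mm thick. 0: against its stop, pointing from the pivot along the jig's +y over the recess; growing: counter-clockwise from above, towards the jig's -x. Its underside is 10 mm above the board: it passes over a seated nut (8 mm proud), not over an unseated one. It starts nearly closed and stays where left (0.6 N moves the knob).
- keeper_knob (a point): Middle of the upright red round knob on the keeper, 102 mm from the pivot: 14 mm in diameter, 30 mm tall, fixed to the keeper, from 34 to 64 mm above the bench; this point is at 49 mm. The arm ends 11 mm beyond the knob's axis.
- nut: Loose steel hex nut lying flat on the jig's top: 30 mm across the flats, 35 mm across the corners, 16 mm high, about 65 g, with a 19 mm hole. Origin: centre of its underside; z along its hole, up; x through the middle of a flat. On the board its origin is 20 mm above the bench, in the recess 12 mm.
- wax_tin: Bystander: small round open tin of yellow wax, 61 mm wide, 18 mm high, on the bench beside the jig. Origin: centre of the underside.
- sanding_block: Bystander: wooden sanding block, 93 x 87 x 34 mm, on the bench beside the jig. Origin: centre of the underside.
- chisel_07: Bystander: chisel with a black handle, about 186 mm long and 26 mm high, on the bench on the other side of the jig. Origin: about its middle, underside.

How it is judged:
By the outcome, as a careful person would: the job done as asked, in the order asked, and still so for the second after the job is handed in, with the robot touching nothing.
It also fails if it takes over 67 s, if anything falls off the work surface, if the arm or the gripper's body presses on something with over 40 N, if the wrist force passes 120 N, or if a joint passes its speed limit or range.

## Working session

There is one attempt and no reset: what is moved stays moved. The work goes in short steps, Python scripts to look and compute and a tool call to move; the robot and the scene stay as the last step left them, time stands still between calls to the robot, and variables do not carry over. Pictures are saved under pics/ and viewed, about 8 in all and at most 12, crops included, and the job is handed in when it is done.

Besides the shell and the picture viewer there is one more tool, called after "Request:" as name(argument=value, ...) on one line, values as JSON. arm_command: Moves the arm, as the interface text tells. Its arguments: {"type":"object","properties":{"dp":{"type":"array"},"twist":{"type":"array"},"hand":{"type":"array"},"force":{"type":"number"}},"required":["dp","twist","hand"]}

```bash
ls; mkdir -p pics
cat > h.py <<'E'
import numpy as np,cv2
from workcell import arm
def cam(n):
    p=arm.camera_params(n);R=cv2.Rodrigues(np.array(p["rvec"],float))[0];return np.array(p["intrinsics"],float),p["k1"],R,np.array(p["tvec"],float).ravel()
def proj(n,P):
    K,k,R,t=cam(n);c=np.atleast_2d(P)@R.T+t;s=c[:,:2]/c[:,2:];s=s*(1+k*(s**2).sum(1,keepdims=True));return s@K[:2,:2].T+K[:2,2]
def back(n,uv,z):
    K,k,R,t=cam(n);d=(np.atleast_2d(uv).astype(float)-K[:2,2])@np.linalg.inv(K[:2,:2]).T;s=d.copy()
    for _ in range(20): s=d/(1+k*(s**2).sum(1,keepdims=True))
    r=np.c_[s,np.ones(len(s))]@R;o=-R.T@t
    return o+r*((z-o[2])/r[:,2])[:,None]
E
python3 - <<'E'
from h import *
for c in("top","side"):
    cv2.imwrite(f"pics/{c}0.png",arm.get_image(c)); K,k,R,t=cam(c);print(c,(-R.T@t).round())
    for n in("jig","recess","pivot","keeper_knob","nut","wax_tin","sanding_block","chisel_07"):
        print(n,[(np.round(d["at"]).tolist(),round(d["confidence"],2)) for d in arm.search_frame(c,n)[:2]])
print(arm.state())
E
```

```text
pics
top [ 366.   59. 1149.]
jig [([590.0, -55.0, 19.0], 0.9)]
recess [([586.0, -52.0, 22.0], 0.91)]
pivot [([584.0, -49.0, 23.0], 0.6)]
keeper_knob [([596.0, -86.0, 31.0], 0.7)]
nut [([590.0, -53.0, 21.0], 0.56), ([570.0, 5.0, 36.0], 0.51)]
wax_tin [([522.0, 148.0, 10.0], 0.81), ([546.0, -261.0, 23.0], 0.58)]
sanding_block [([627.0, 166.0, 29.0], 0.96)]
chisel_07 [([544.0, -261.0, 24.0], 0.94), ([584.0, -50.0, 23.0], 0.57)]
side [ 545. -582.  623.]
jig []
recess [([592.0, -84.0, 20.0], 0.95), ([596.0, -95.0, 34.0], 0.58)]
pivot [([589.0, -86.0, 18.0], 0.59)]
keeper_knob [([593.0, -98.0, 36.0], 0.62)]
nut [([563.0, 3.0, 30.0], 0.64)]
wax_tin [([522.0, 144.0, 10.0], 0.87)]
sanding_block [([627.0, 157.0, 30.0], 0.87), ([593.0, -96.0, 34.0], 0.28)]
chisel_07 [([545.0, -271.0, 20.0], 0.56)]
{'time': 0.9, 'joint_pos': array([ 1.13249096,  0.61488081, -0.01261068,  1.42339   ,  0.00812515,
        1.10343758, -0.04040095]), 'qd': array([ 6.63068014e-04, -6.59647991e-04, -9.89817111e-04,  8.70602264e-04,
       -1.81807008e-05,  8.70470319e-04, -6.90642418e-04]), 'joint_efforts': array([ 2.13593594e-04, -4.69096684e+01,  2.59117540e-01, -1.71342695e+01,
        1.00222015e-02,  1.64230492e-03, -2.00151298e-06]), 'eef_pos': array([ 260.17823521, -595.61906565,  231.31298422]), 'orientation': array([ 8.36755823e-01, -5.47576197e-01, -2.24859246e-05, -2.56364416e-05]), 'ft_force': array([ 0.41551362,  1.00402723, -0.96292647]), 'ft_torque': array([ 0.01537972, -0.03295803, -0.01829576]), 'finger_gap': 1.0022357565523263}
```

View pics/top0.png

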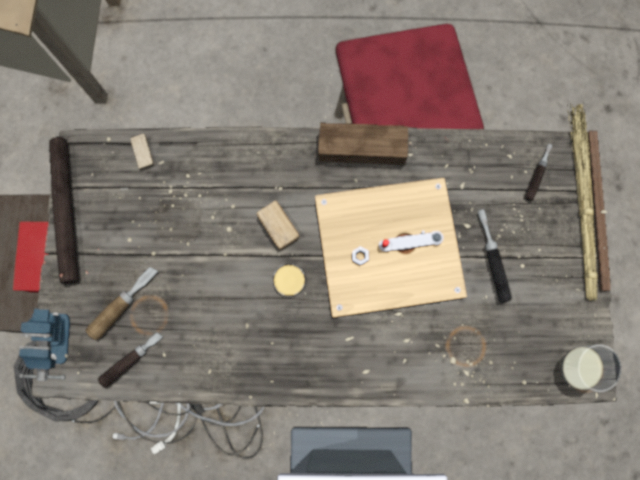

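View pics/side0.png

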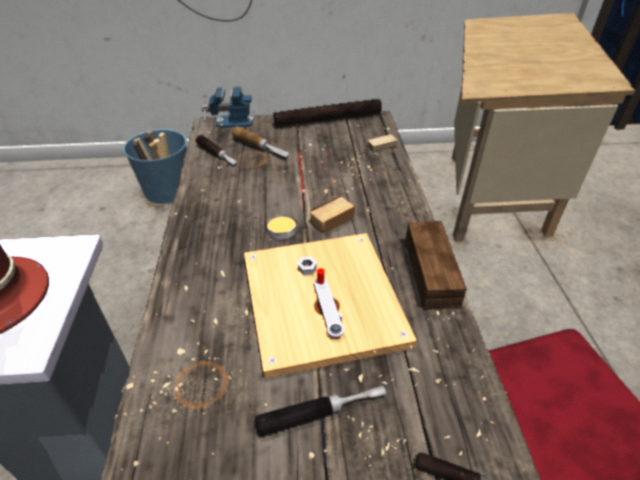

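Both views show the board roughly aligned with the world axes. In the top view the nut is at (360,256), the knob at (385,243), the bolt at (436,239) and the recess at about (405,243). Next I fit the poses.

```bash
cat >> h.py <<'E'
from scipy.optimize import least_squares
def jw(j,P): # jig xy(z) -> world
    P=np.atleast_2d(P).astype(float);c,s=np.cos(j[2]),np.sin(j[2]);return np.c_[P[:,:2]@np.array([[c,s],[-s,c]])+j[:2],P[:,2]]
def wj(j,P):
    P=np.atleast_2d(P)[:,:2]-j[:2];c,s=np.cos(j[2]),np.sin(j[2]);return P@np.array([[c,-s],[s,c]])
E
python3 - <<'E'
from h import *
C=np.array([[120,130,20],[120,-130,20],[-120,-130,20],[-120,130,20.]])
uv={"top":np.array([[316,195],[445,179],[466,297],[331,315]],np.float32),"side":np.array([[367,236],[412,343],[264,369],[245,252]],np.float32)}
for c in uv:
    im=arm.get_image(c)
    m=arm.silhouettes(c,"jig")
    if m:
        cs=max(cv2.findContours(m[0]["pixels"].astype(np.uint8),0,2)[0],key=cv2.contourArea);print(c,m[0]["confidence"],cv2.approxPolyDP(cs,8,True).reshape(-1,2).tolist())
    P=back(c,uv[c],20); print(c,P[:,:2].round(1).tolist())
    r=least_squares(lambda p:(proj(c,jw(p,C))-uv[c]).ravel(),[580,-50,0]);print("fit",r.x.round(3),r.fun.round(1))
    for n in("nut","keeper_knob","keeper","recess"):
        for d in arm.silhouettes(c,n)[:2]:
            ys,xs=np.nonzero(d["pixels"]);print(c,n,round(d["confidence"],2),xs.mean().round(1),ys.mean().round(1),xs.min(),xs.max(),ys.min(),ys.max(),len(xs))
    x,y=(280,150) if c=="top" else (225,215)
    cv2.imwrite(f"pics/{c}1.png",cv2.resize(im[y:y+180,x:x+200],None,fx=3.3,fy=3.3,interpolation=cv2.INTER_CUBIC))
    jr=r.x
    for n,q in(("recess",[0,-30,20]),("pivot",[0,-90,40]),("pin",[14.5,-66,35])): print(n,jw(jr,q).round(1),proj(c,jw(jr,q)).round(1))
E
cd pics; python3 -c "
import cv2,numpy as np
a=cv2.imread('top1.png');b=cv2.imread('side1.png')
cv2.imwrite('c1.png',np.vstack([cv2.resize(a,(660,594))])); "
```

```text
top 0.6 [[443, 179], [316, 197], [334, 315], [464, 296]]
top [[689.4, 91.5], [725.1, -165.9], [488.9, -199.4], [453.3, 60.1]]
fit [ 5.89234e+02 -5.34110e+01  1.37000e-01] [-0.1 -0.5 -0.  -0.3 -0.4  0.4  0.5  0.4]
top nut 0.69 359.7 255.3 353 367 247 263 150
top keeper_knob 0.57 411.5 240.5 379 442 231 250 730
top keeper 0.85 410.2 240.7 379 442 231 250 725
top recess 0.7 389.7 247.1 316 465 178 316 16150
recess [[593.3 -83.1  20. ]] [[405.1 243.3]]
pivot [[ 601.5 -142.6   40. ]] [[437.1 237.3]]
pin [[ 612.6 -116.8   35. ]] [[423.3 232.1]]
side 0.74 [[365, 235], [246, 254], [265, 377], [413, 345]]
side [[688.6, 86.4], [720.0, -167.3], [490.9, -195.6], [452.2, 59.7]]
fit [ 5.88441e+02 -5.27810e+01  1.32000e-01] [ 0.4 -1.9  2.7 -1.  -3.   1.3  0.1 -0.2]
side nut 0.52 307.1 265.8 298 316 257 274 268
side keeper_knob 0.95 327.5 304.4 316 342 268 336 840
side keeper 0.88 327.6 304.6 315 342 269 336 854
side recess 0.82 323.7 305.8 245 415 234 378 17215
side recess 0.28 281.5 225.9 266 296 214 238 641
recess [[592.4 -82.5  20. ]] [[325.5 305.8]]
pivot [[ 600.3 -142.    40. ]] [[334.  326.8]]
pin [[ 611.5 -116.3   35. ]] [[339.3 315.3]]
```

View pics/top1.png

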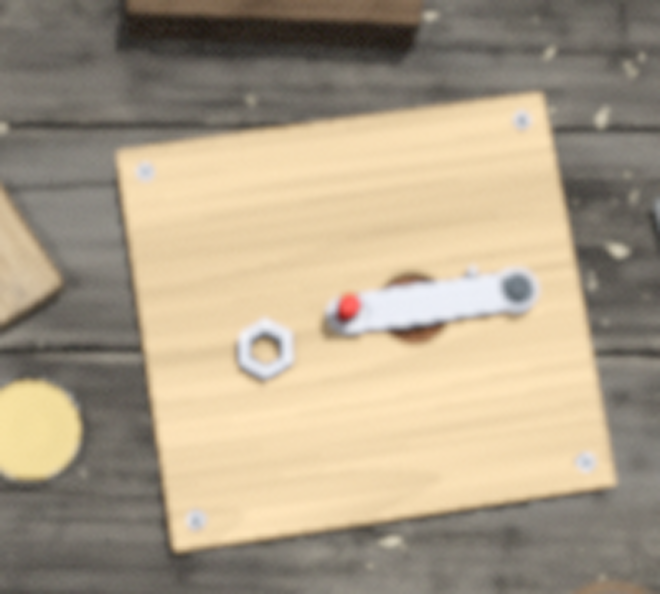

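View pics/side1.png

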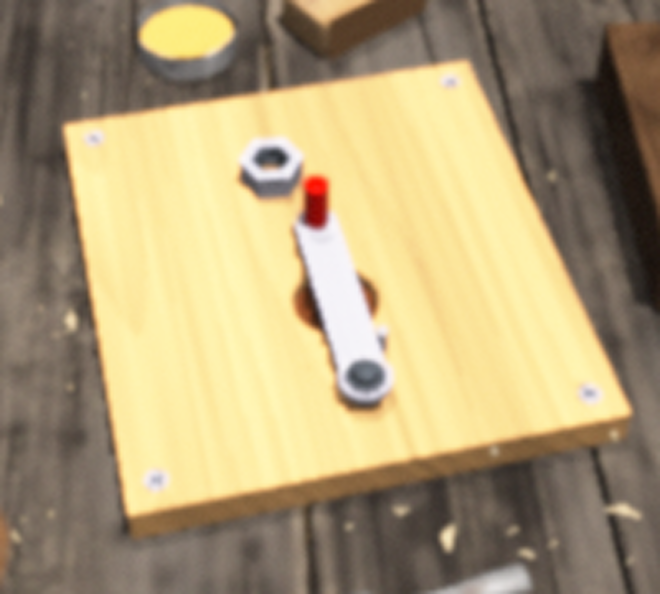

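Run:
```python
from h import *
j=[589,-53.2,.135]
for c,uv,z,n in(("top",(360.3,255.8),36,"nut"),("side",(306.8,262.9),36,"nut"),("top",(385.5,242.4),64,"knob"),("side",(320.8,270.8),64,"knob"),("side",(325.5,305.3),20,"recess"),("side",(335.5,328),40.5,"bolt"),("top",(405.1,243.3),20,"recess")):
    w=back(c,uv,z);q=wj(j,w)[0];d=q-[0,-90];print(n,c,w.round(1),q.round(1),"r",np.hypot(*d).round(1),"ang",np.arctan2(-d[0],d[1]).round(3))
P=[0,-90]
for a in(0,.1,.6,1,1.3,1.5,1.6,1.7): print(a,jw(j,[-102*np.sin(a),-90+102*np.cos(a),49]).round(1))
for q in([0,-30,20],[0,-90,20]):print(jw(j,q).round(1))
from scipy.spatial.transform import Rotation as R
print(R.from_quat(arm.state()["orientation"]).as_matrix().round(3))
```

```text
nut top [[565.2   5.1  36. ]] [-15.8  60.9] r 151.8 ang 0.104
nut side [[566.3   5.4  36. ]] [-14.6  61.1] r 151.8 ang 0.097
knob top [[585.9 -40.7  64. ]] [-1.4 12.8] r 102.8 ang 0.013
knob side [[587.6 -43.2  64. ]] [-0.1 10.1] r 100.1 ang 0.001
recess side [[592.4 -81.4  20. ]] [ -0.4 -28.5] r 61.5 ang 0.007
bolt side [[ 602.3 -144.8   40.5]] [  0.9 -92.6] r 2.7 ang -2.814
recess top [[593.4 -83.   20. ]] [  0.3 -30.2] r 59.8 ang -0.005
0 [[587.4 -41.3  49. ]]
0.1 [[577.4 -43.2  49. ]]
0.6 [[532.7 -66.7  49. ]]
1 [[508.6 -99.3  49. ]]
1.3 [[ 500.1 -128.6   49. ]]
1.5 [[ 499.3 -148.9   49. ]]
1.6 [[ 500.5 -159.1   49. ]]
1.7 [[ 502.7 -169.    49. ]]
[[593.  -82.9  20. ]]
[[ 601.1 -142.4   20. ]]
[[ 0.4   -0.916  0.   ]
 [-0.916 -0.4    0.   ]
 [-0.    -0.    -1.   ]]
```

Request:
arm_command(dp=[[1.8, 2.8, 0], [1.8, 2.8, 0], [1.8, 2.8, 0], [1.8, 2.8, 0], [1.8, 2.8, 0], [1.8, 2.8, 0], [1.8, 2.8, 0], [1.8, 2.8, 0], [1.8, 2.8, 0], [1.8, 2.8, 0]], twist=[4.2, 4.2, 4.2, 4.2, 4.2, 4.2, 4.2, 4.2, 4.2, 4.2], hand=[0, 0, 0, 0, 0, 0, 0, 0, 0, 0])

```text
time: 2.75
eef_pos: [440.8, -314.8, 231.5]
orientation: [0.978, -0.21, 0.0, 0.0]
ft_force: [0.1, 0.8, 0.0]
finger_gap: 0.001
```

Request:
arm_command(dp=[[1.8, 2.8, 0], [1.8, 2.8, 0], [1.8, 2.8, 0], [1.8, 2.8, 0], [1.8, 2.8, -0.5], [1.8, 2.8, -2], [1.8, 2.8, -2], [1.8, 2.8, -2], [1.8, 2.8, -2], [1.8, 2.8, -2]], twist=[4.2, 4.2, 4.2, 4.2, 4.2, 4.2, 4.2, 4.2, 4.2, 4.2], hand=[0, 0, 0, 0, 0, 0, 0, 0, 0, 0])

```text
time: 4.0
eef_pos: [620.9, -35.0, 125.7]
orientation: [0.988, 0.154, 0.0, 0.0]
ft_force: [-0.2, -0.6, 0.0]
finger_gap: 0.002
```

Request:
arm_command(dp=[[0, 0, 0], [0, 0, 0]], twist=[0, 0], hand=[0, 0])

```text
time: 4.25
eef_pos: [620.1, -36.8, 126.5]
orientation: [0.988, 0.152, -0.0, 0.001]
ft_force: [0.5, -0.3, 0.5]
finger_gap: 0.002
```

Request:
arm_command(dp=[[-0.2, -0.5, -2], [0, 0, -2], [0, 0, -2], [0, 0, -1.2], [0, 0, -1], [0, 0, 0], [0, 0, 0]], twist=[0, 0, 0, 0, 0, 0, 0], hand=[0, 0, 0, 0, 0, 0, 0])

```text
time: 5.12
eef_pos: [618.7, -40.6, 45.0]
orientation: [0.988, 0.153, 0.001, 0.0]
ft_force: [-0.1, 0.2, 0.5]
finger_gap: -0.006
```

```bash
python3 -c "
import numpy as np
f=np.linspace(-.165,1.335,18);p=np.c_[601.1-102*np.sin(f),-142.4+102*np.cos(f)];print(p[[0,9,-1]].round(1),(np.diff(p,axis=0)/10).round(2).tolist())"
```

```text
[[ 617.9  -41.8]
 [ 541.1  -59.9]
 [ 501.9 -118.6]] [[-0.89, 0.11], [-0.9, 0.03], [-0.9, -0.05], [-0.89, -0.13], [-0.88, -0.21], [-0.85, -0.28], [-0.83, -0.36], [-0.79, -0.43], [-0.75, -0.5], [-0.7, -0.56], [-0.65, -0.62], [-0.59, -0.68], [-0.53, -0.73], [-0.47, -0.77], [-0.4, -0.81], [-0.32, -0.84], [-0.25, -0.86]]
```

Request:
arm_command(dp=[[-0.9, 0.1, 0], [-0.9, 0, 0], [-0.9, 0, 0], [-0.9, -0.2, 0], [-0.9, -0.2, 0], [-0.9, -0.3, 0], [-0.8, -0.4, 0], [-0.8, -0.4, 0], [-0.7, -0.5, 0]], twist=[0, 0, 0, 0, 0, 0, 0, 0, 0], hand=[0, 0, 0, 0, 0, 0, 0, 0, 0])

```text
time: 6.25
eef_pos: [540.7, -59.8, 44.3]
orientation: [0.988, 0.153, -0.0, -0.0]
ft_force: [0.7, -0.2, 0.4]
finger_gap: 0.0
```

Request:
arm_command(dp=[[-0.7, -0.6, 0], [-0.6, -0.6, 0], [-0.6, -0.7, 0], [-0.5, -0.7, 0], [-0.5, -0.8, 0], [-0.4, -0.8, 0], [-0.3, -0.8, 0], [-0.2, -0.8, 0], [0, 0, 0]], twist=[0, 0, 0, 0, 0, 0, 0, 0, 0], hand=[0, 0, 0, 0, 0, 0, 0, 0, 0])

```text
time: 7.38
eef_pos: [502.4, -118.9, 44.1]
orientation: [0.988, 0.152, -0.001, 0.0]
ft_force: [-0.3, 0.9, -0.1]
finger_gap: -0.002
```

Request:
arm_command(dp=[[0, 0.5, 0], [0, 1, 2], [0, 1, 3], [1, 3, 2], [1, 4, 2], [1, 4, 0], [1, 4, 0], [1, 2, 0], [0, 0, 0]], twist=[0, 0, 0, 0, 0, 0, 0, 0, 0], hand=[0, 0, 0, 0, 0, 0, 0, 0, 0])

```text
time: 8.5
eef_pos: [553.0, 80.5, 134.3]
orientation: [0.988, 0.155, 0.0, -0.001]
ft_force: [-1.0, -0.7, 0.0]
finger_gap: -0.004
```

Run:
```python
from h import *
c=[]
for n,x,y in(("top",310,170),("side",215,215)):
    c.append(cv2.resize(arm.get_image(n)[y:y+170,x:x+160],None,fx=2.5,fy=2.5,interpolation=cv2.INTER_CUBIC))
    for m in("nut","keeper"):
        for d in arm.silhouettes(n,m)[:2]:
            ys,xs=np.nonzero(d["pixels"]);print(n,m,round(d["confidence"],2),xs.mean().round(1),ys.mean().round(1),len(xs))
cv2.imwrite("pics/p2.png",np.hstack(c))
```

```text
top keeper 0.75 435.7 262.1 687
side nut 0.57 306.7 265.6 290
side keeper 0.57 301.1 330.0 1149
```

View pics/p2.png

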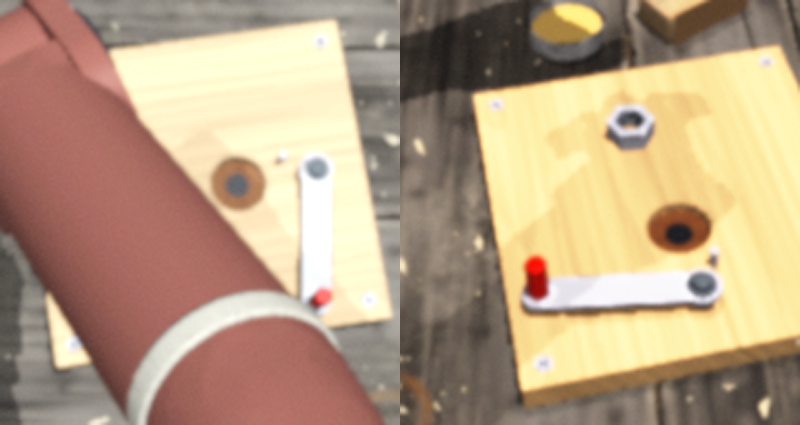

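The keeper is open (about 1.45 rad), the recess at top (405,243) is where predicted, and the nut is undisturbed. Next I come down behind the nut and push partway.

Request:
arm_command(dp=[[0, -1.2, -2], [0, -1.2, -3], [0, -1, -2], [0, 0, -2], [0, 0, -1], [0, 0, -1], [0, 0, 0]], twist=[0, 0, 0, 0, 0, 0, 0], hand=[0, 0, 0, 0, 0, 0, 0])

```text
time: 9.68
eef_pos: [552.9, 43.4, 24.0]
orientation: [0.988, 0.153, -0.0, -0.0]
ft_force: [0.2, -0.1, 0.1]
finger_gap: 0.002
```

Request:
arm_command(dp=[[0.15, -0.5, 0], [0.15, -0.5, 0], [0.15, -0.5, 0], [0.15, -0.5, 0], [0.15, -0.5, 0], [0.15, -0.5, 0], [0.15, -0.5, 0], [0.15, -0.5, 0], [0.15, -0.5, 0], [0.15, -0.5, 0]], twist=[0, 0, 0, 0, 0, 0, 0, 0, 0, 0], hand=[0, 0, 0, 0, 0, 0, 0, 0, 0, 0])

```text
time: 10.92
eef_pos: [568.3, -7.0, 24.3]
orientation: [0.988, 0.153, -0.0, 0.0]
ft_force: [-0.8, 0.8, 0.4]
finger_gap: 0.002
```

Run:
```python
from h import *
n,x,y="side",255,235
cv2.imwrite("pics/p3.png",cv2.resize(arm.get_image(n)[y:y+100,x:x+120],None,fx=5,fy=5,interpolation=cv2.INTER_CUBIC))
for d in arm.silhouettes(n,"nut")[:2]:
    ys,xs=np.nonzero(d["pixels"]);print(d["confidence"],back(n,(xs.mean(),ys.mean()),28).round(1),xs.mean(),ys.mean(),len(xs))
s=arm.state();print(s["eef_pos"],s["ft_force"])
```

```text
0.67 [[581.1 -30.5  28. ]] 316.5144694533762 280.14790996784564 311
[568.42363429  -7.87393059  24.23553977] [-0.79670931 -0.50965467  0.39773968]
```

View pics/p3.png

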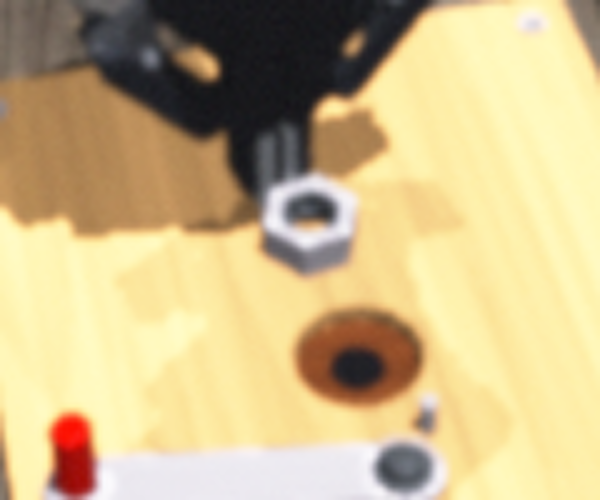

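The nut (crop (310,208)) is flush against the fingers, about 4 mm to the +x side of the line to the recess at crop (358,357). I trim the direction slightly.

Request:
arm_command(dp=[[0.1, -0.5, 0], [0.1, -0.5, 0], [0.1, -0.5, 0], [0.1, -0.5, 0], [0.1, -0.5, 0], [0.1, -0.5, 0], [0, 0, 0]], twist=[0, 0, 0, 0, 0, 0, 0], hand=[0, 0, 0, 0, 0, 0, 0])

```text
time: 11.9
eef_pos: [574.3, -37.5, 24.3]
orientation: [0.988, 0.152, -0.0, 0.0]
ft_force: [0.1, 0.2, -0.1]
finger_gap: 0.002
```

```bash
cat > n.py <<'E'
from h import *
import sys
n,x,y="side",255,235
cv2.imwrite(f"pics/{sys.argv[1]}.png",cv2.resize(arm.get_image(n)[y:y+100,x:x+120],None,fx=5,fy=5,interpolation=cv2.INTER_CUBIC))
for d in arm.silhouettes(n,"nut")[:2]:
    ys,xs=np.nonzero(d["pixels"]);print(d["confidence"],back(n,(xs.mean(),ys.mean()),28).round(1),back(n,(xs.mean(),ys.mean()),20).round(1),len(xs))
s=arm.state();print(s["eef_pos"],s["ft_force"])
E
python3 n.py p4
```

```text
0.53 [[589.8 -60.5  28. ]] [[590.4 -53.5  20. ]] 329
[574.19540519 -36.87816648  24.28612799] [ 0.27176846  0.3264044  -0.63609135]
```

View pics/p4.png

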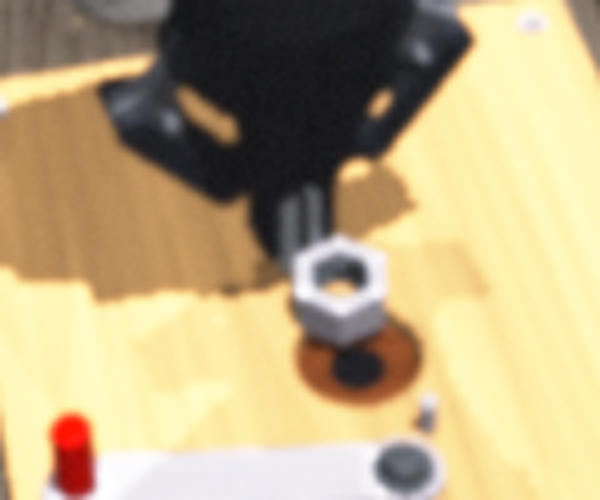

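The nut (crop (340,275)) is at the recess rim but drifts toward +x relative to the fingers. I back off, re-centre behind it, turn 9° and push on.

Request:
arm_command(dp=[[-0.3, 1.2, 0], [0.5, 0, 0], [1.0, 0, 0], [0, 0, 0], [0, -0.4, 0], [0.1, -0.4, 0], [0, -0.4, 0], [0.1, -0.4, 0]], twist=[0, -4.5, -4.5, 0, 0, 0, 0, 0], hand=[0, 0, 0, 0, 0, 0, 0, 0])

```text
time: 13.0
eef_pos: [588.2, -40.6, 24.4]
orientation: [0.997, 0.075, 0.0, -0.0]
ft_force: [-0.5, 1.0, 1.4]
finger_gap: -0.001
```

Request:
arm_command(dp=[[0, -0.4, 0], [0.1, -0.4, 0], [0, -0.4, 0], [0, -0.3, 0], [0, 0, 0]], twist=[0, 0, 0, 0, 0], hand=[0, 0, 0, 0, 0])

```text
time: 13.62
eef_pos: [589.1, -56.2, 24.2]
orientation: [0.997, 0.075, -0.0, 0.0]
ft_force: [-0.5, 0.3, -0.0]
finger_gap: 0.006
```

```bash
python3 n.py p5
```

```text
0.72 [[591.6 -88.9  28. ]] [[592.2 -82.3  20. ]] 329
[589.14567235 -55.78064484  24.29717204] [0.63460382 0.24848172 0.67990514]
```

View pics/p5.png

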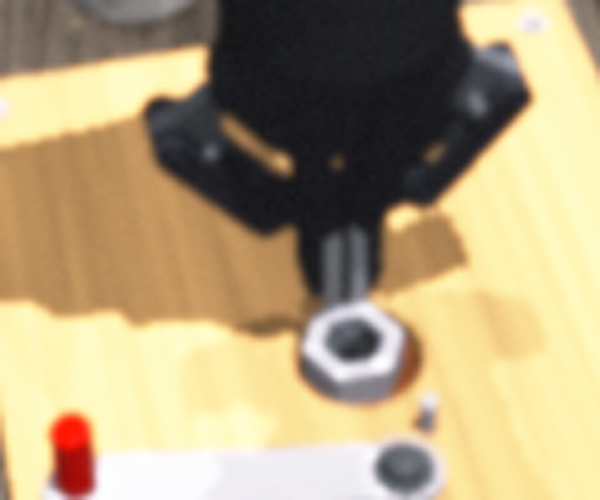

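The nut appears dropped in the recess (crop (352,341)). I retreat and verify from both views.

Request:
arm_command(dp=[[0, 1, 0], [0, 1, 2], [-1, 0, 4], [-2, 2, 4], [0, 5, 0], [0, 5, 0], [0, 5, 0], [0, 0, 0]], twist=[0, 0, 0, 0, 0, 0, 0, 0], hand=[0, 0, 0, 0, 0, 0, 0, 0])

```text
time: 14.72
eef_pos: [558.2, 142.9, 126.4]
orientation: [0.997, 0.081, 0.001, -0.003]
ft_force: [0.0, -0.9, 0.6]
finger_gap: 0.0
```

```bash
python3 n.py p6
python3 - <<'E'
from h import *
a=cv2.imread("pics/p6.png");t=arm.get_image("top")[205:285,345:445]
cv2.imwrite("pics/p7.png",np.hstack([a[:,:400] if 0 else cv2.resize(a[150:450,200:500],(400,400)),cv2.resize(t,(500,400),interpolation=cv2.INTER_CUBIC)][:2]))
K=cam("side")
for z in(28,36): print(z,proj("side",[593,-83,z]).round(1),((proj("side",[593,-83,z])[0]-[255,235])*5).round())
E
```

```text
0.52 [[591.7 -89.   28. ]] [[592.3 -82.4  20. ]] 325
[558.99299636 135.80952923 125.4397123 ] [ 0.23600162 -1.05706291 -0.41128518]
28 [[326.  302.9]] [355. 339.]
36 [[326.  299.7]] [355. 324.]
```

View pics/p7.png

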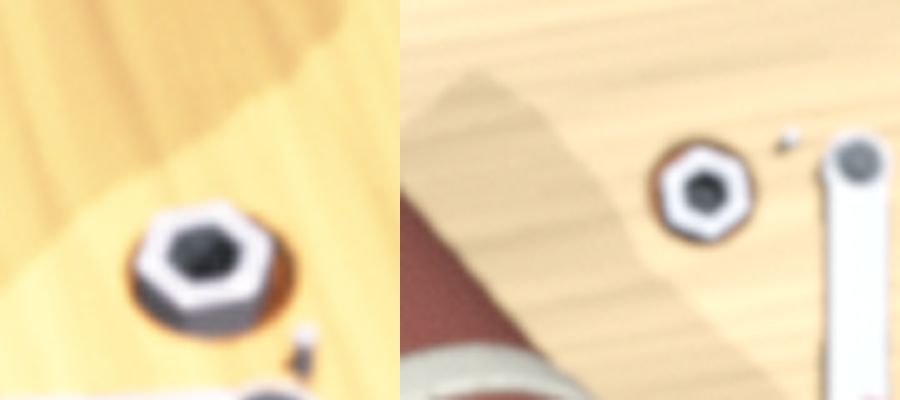

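The nut is seated: in the side view its top face is at crop (352,341), against (355,339) predicted for a seated nut and 324 for an unseated one. The top view also shows it flat inside the recess, with the keeper clear. Now I close the keeper.

Request:
arm_command(dp=[[-0.5, -3, 0], [-0.5, -4, 0], [-0.5, -4, 0], [-0.5, -4, 0], [-0.5, -4, 0], [-0.5, -4, 0], [-0.5, -3, 0], [-0.6, -3, 0], [-0.8, -2, 0], [-0.6, -1.6, 0]], twist=[0, 0, 0, 0, 0, 0, 0, 0, 0, 0], hand=[0, 0, 0, 0, 0, 0, 0, 0, 0, 0])

```text
time: 16.12
eef_pos: [502.9, -194.4, 124.5]
orientation: [0.997, 0.073, -0.0, 0.001]
ft_force: [-0.7, -0.3, -0.6]
finger_gap: -0.002
```

```bash
python3 -c "
from h import *
print(arm.state()['eef_pos'])
im=arm.get_image('side')
h=cv2.cvtColor(im,cv2.COLOR_BGR2HSV);m=((h[...,0]<8)|(h[...,0]>172))&(h[...,1]>180)&(h[...,2]>120);m[:220]=0;m[:,:220]=0;m[380:]=0;m[:,420:]=0
ys,xs=np.nonzero(m);print(len(xs),xs.mean(),ys.mean(),back('side',(xs.mean(),ys.mean()),49))
f=np.linspace(2.02,.3,20);p=np.c_[601.1-102*np.sin(f),-142.4+102*np.cos(f)];print(p[[0,-1]].round(1),(np.diff(p,axis=0)/10).round(2).tolist())"
```

```text
[ 502.93102124 -194.36711299  124.49941179]
16 269.9375 331.5 [[ 501.7563462  -149.90568752   49.        ]]
[[ 509.2 -186.7]
 [ 571.   -45. ]] [[-0.36, 0.85], [-0.28, 0.88], [-0.2, 0.9], [-0.12, 0.91], [-0.04, 0.92], [0.04, 0.92], [0.13, 0.91], [0.21, 0.9], [0.29, 0.88], [0.37, 0.85], [0.44, 0.81], [0.51, 0.77], [0.58, 0.72], [0.64, 0.66], [0.7, 0.6], [0.75, 0.53], [0.8, 0.46], [0.84, 0.39], [0.87, 0.31]]
```

Request:
arm_command(dp=[[0, 0, -2], [0, 0, -2], [0, 0, -2], [0, 0, -1.2], [0, 0, -0.8], [0, 0, 0]], twist=[0, 0, 0, 0, 0, 0], hand=[0, 0, 0, 0, 0, 0])

```text
time: 16.92
eef_pos: [504.1, -191.5, 44.1]
orientation: [0.997, 0.075, -0.0, -0.0]
ft_force: [0.6, 0.2, 0.0]
finger_gap: 0.001
```

Request:
arm_command(dp=[[0.1, 0.8, 0], [0.1, 0.8, 0], [-0.3, 0.9, 0], [-0.2, 0.9, 0], [-0.1, 0.9, 0], [0, 0.9, 0], [0, 0.9, 0], [0.1, 0.9, 0], [0.2, 0.9, 0], [0.3, 0.9, 0]], twist=[0, 0, 0, 0, 0, 0, 0, 0, 0, 0], hand=[0, 0, 0, 0, 0, 0, 0, 0, 0, 0])

```text
time: 18.18
eef_pos: [505.9, -103.0, 44.2]
orientation: [0.997, 0.075, -0.001, -0.0]
ft_force: [-0.1, -1.1, 0.8]
finger_gap: -0.004
```

Request:
arm_command(dp=[[0.4, 0.8, 0], [0.4, 0.8, 0], [0.5, 0.8, 0], [0.6, 0.7, 0], [0.6, 0.7, 0], [0.7, 0.6, 0], [0.7, 0.5, 0]], twist=[0, 0, 0, 0, 0, 0, 0], hand=[0, 0, 0, 0, 0, 0, 0])

```text
time: 19.05
eef_pos: [545.1, -53.7, 44.2]
orientation: [0.997, 0.075, -0.001, -0.0]
ft_force: [-0.7, -0.4, 0.0]
finger_gap: 0.002
```

Request:
arm_command(dp=[[0.6, 0.3, 0], [0.6, 0.2, 0], [0.4, 0.1, 0], [0.2, 0, 0], [0.2, 0, 0], [0, 0, 0]], twist=[0, 0, 0, 0, 0, 0], hand=[0, 0, 0, 0, 0, 0])

```text
time: 19.8
eef_pos: [565.5, -48.9, 44.4]
orientation: [0.997, 0.075, 0.0, 0.0]
ft_force: [0.4, -0.4, 0.7]
finger_gap: -0.005
```

Request:
arm_command(dp=[[0.1, 0, 0], [0.1, 0, 0], [0, 0, 0]], twist=[0, 0, 0], hand=[0, 0, 0])

```text
time: 20.18
eef_pos: [567.3, -48.6, 44.3]
orientation: [0.997, 0.075, 0.0, -0.0]
ft_force: [-0.9, -0.5, 0.1]
finger_gap: -0.001
```

Not at the stop yet; continue in 1 mm steps, watching the force.

Request:
arm_command(dp=[[0.1, 0, 0], [0.1, 0, 0], [0, 0, 0]], twist=[0, 0, 0], hand=[0, 0, 0])

```text
time: 20.55
eef_pos: [567.9, -48.6, 44.2]
orientation: [0.997, 0.075, -0.001, 0.0]
ft_force: [-3.3, 1.0, 4.4]
finger_gap: 0.002
```

Request:
arm_command(dp=[[0.1, 0, 0], [0.1, 0, 0], [0, 0, 0]], twist=[0, 0, 0], hand=[0, 0, 0])

```text
time: 20.92
eef_pos: [568.0, -48.6, 44.0]
orientation: [0.997, 0.075, -0.003, 0.0]
ft_force: [-7.5, 1.0, 6.1]
finger_gap: -0.006
```

The TCP stalls at x=568 with the force rising, so the keeper is at its stop. I back off and verify.

Request:
arm_command(dp=[[-0.5, 0, 0], [-1, 0, 0], [-1, 0, 1], [0, 0, 4], [0, -3, 4], [-1, -5, 2], [-1, -5, 0], [-1, -5, 0], [0, -3, 0], [0, 0, 0]], twist=[0, 0, 0, 0, 0, 0, 0, 0, 0, 0], hand=[0, 0, 0, 0, 0, 0, 0, 0, 0, 0])

```text
time: 22.18
eef_pos: [515.1, -262.5, 154.7]
orientation: [0.997, 0.072, 0.0, 0.001]
ft_force: [-1.1, 0.1, 0.6]
finger_gap: -0.005
```

Run:
```python
from h import *
c=[]
for n,x,y in(("top",300,170),("side",225,215)):
    c.append(cv2.resize(arm.get_image(n)[y:y+160,x:x+160],None,fx=2.5,fy=2.5,interpolation=cv2.INTER_CUBIC))
    for m in("wax_tin","sanding_block","chisel_07"): print(n,m,[np.round(d["at"]).tolist() for d in arm.search_frame(n,m)[:1]])
cv2.imwrite("pics/p8.png",np.hstack(c)); s=arm.state();print(s["eef_pos"],s["ft_force"])
j=[589,-53.2,.135]
for a in (0,.05,.1):
  k=jw(j,[-102*np.sin(a),-90+102*np.cos(a),64]); print(a,((proj("top",k)[0]-[300,170])*2.5).round(1),((proj("side",k)[0]-[225,215])*2.5+[400,0]).round(1))
```

```text
top wax_tin [[525.0, 150.0, 10.0]]
top sanding_block [[626.0, 166.0, 27.0]]
top chisel_07 [[545.0, -264.0, 25.0]]
side wax_tin []
side sanding_block [[627.0, 157.0, 28.0]]
side chisel_07 [[546.0, -268.0, 21.0]]
[ 516.51061037 -257.40254023  154.45788612] [ 0.07156357  0.36723401 -0.68856083]
0 [214.5 179.1] [639.  137.5]
0.05 [215.6 185.7] [631.6 138.8]
0.1 [217.1 192.3] [624.3 140.4]
```

View pics/p8.png

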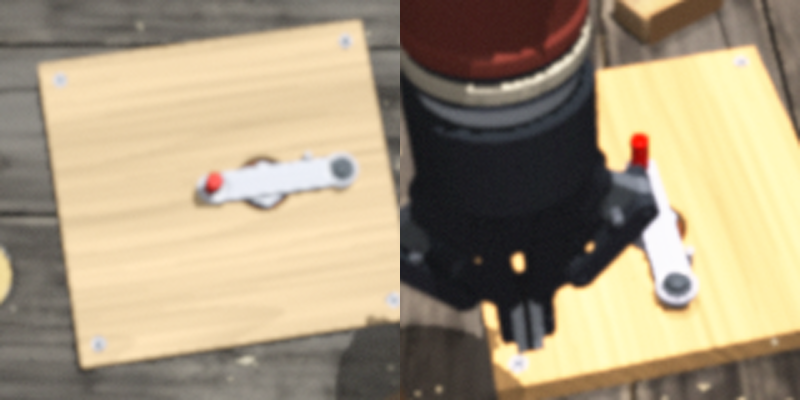

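Run:
```python
from h import *
for n in("top","side"):
  for im in(cv2.imread(f"pics/{n}0.png"),arm.get_image(n)):
    b,g,r=[im[...,i].astype(float) for i in range(3)];w=np.clip(r-np.maximum(g,b)-60,0,None)
    M=np.zeros_like(w);x,y=(385,243) if n=="top" else (321,275);M[y-14:y+14,x-14:x+14]=1;w*=M
    ys,xs=np.mgrid[:480,:640];print(n,((w*xs).sum()/w.sum()).round(2),((w*ys).sum()/w.sum()).round(2),w.sum())
```

```text
top 385.24 242.36 2363.0
top 385.23 242.28 2332.0
side 320.41 273.42 8495.0
side 320.56 273.5 8182.0
```

```bash
python3 -c "
from h import *
print(arm.state()['time'],arm.job_done())"
```

```text
the job is handed in; nothing more can be done
22.675 None
```

The jig is loaded: the nut is seated flat in the recess and the keeper is closed over it against its stop. I handed it in at 22.7 s of the 67 s allowed.

1. **Opening:** I swung the keeper open to about 1.45 rad by pushing its knob with the shut fingers.
2. **Nut:** I pushed the nut across the board without lifting it. It drifted a few millimetres to one side, so I backed off and re-centred the fingers once at the recess rim before it dropped in.
3. **Closing:** I pushed the keeper back until the fingers stalled, with the sideways force rising to about 7.5 N, then backed off clear.

**What the last checks showed:**
- **Nut:** before closing, both views showed it flat and inside the recess. Its top face matched the seated height to within about half a camera pixel.
- **Keeper:** the final pictures put the knob at about 0 to 0.015 rad, covering the recess. This is nearly the same pixel position as its "nearly closed" start, so the pictures alone can't prove the last fraction of a degree. The stall at the stop is the real evidence.
- **Bystanders:** the block and chisel were where they started in both views, within the networks' error. The tin matched to about 4 mm in the top view. The arm hid it from the side camera at the end.

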